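Seat the pedal cap and light it for inspection

ROBOT

A 7-joint arm with a two-finger parallel gripper is mounted at the origin on the work surface. World frame = base frame: x ahead of the robot, y to its left, z up, the work surface at z = 0. Lengths are in mm, angles in rad, forces in N, time in s.
With the tool pointing down it reaches from about 400 to 875 mm from the base axis. Payload 4.4 kg.
Tool frame: the origin (TCP) lies at the very end of the fingers, on their centre line; the grasp point (between the pads) lies 19 mm behind it; z points along the fingers, y is the line along which they close (so a half turn about z gives the same grasp; the last joint's range is limited). The gripper opens to 85 mm and grips with 20 to 120 N. Pads are 22 mm wide; open, the fingers measure 114 mm over their backs; the gripper's body (76 mm by 85 mm) begins 54 mm behind the grasp point. The pads swing forward as they close: fully open they stand 13 mm farther back than shut.
Start: joints at [-1.277, 0.628, 0.038, 1.517, -0.027, 0.996, -0.02], TCP at [228.834, 608.402, 231.313] pointing down, gripper open.
Joint ranges: [-3.06, 3.06], [-0.37, 2.12], [-1.25, 1.32], [0.18, 2.47], [-1.1, 4.24], [0.23, 1.98], [-2.94, 2.94]. Speed limits (rad/s): [2.57, 2.57, 3.14, 3.14, 3.14, 3.14, 3.14].

INTERFACE

Orientations are given as [roll, pitch, yaw] about the fixed x, y, z axes, in that order (R = Rz(yaw) Ry(pitch) Rx(roll)).
In Python, from cell import read_state, get_image, camera_params, finish_job gives the robot as it stands.
- The arm moves only by the tool arm_command, never from a script. Its argument "deltas" is a list of rows, each an object of numbers: "dx", "dy", "dz": the shift along the world's x, y, z in m; "yaw": the turn about the world's z in degrees; "jaw": the opening, from 0 (shut) to 1 (fully open). A call has 1 to 20 rows; each row is the pose to reach, as a shift and turn from the pose commanded when the call began; what a row does not reach only later rows make up. A row lasts 1/10 s, in which the tool goes at most 50 mm and 8.59 degrees, less where a joint would pass 70% of its speed; a pose out of reach is approached as far as the arm can. A call with a gripper value outside its range is refused whole. The fingers move at their own pace and stop on an object; the grip force is fixed at half the most. Time passes only in rows, so rows that repeat a pose let the fingers close. It gives the time, the measured TCP pose, the force, the opening and the grip force at its end, in the units of the state.
- read_state(): the state, without advancing time (a new reading comes with each control period).
- get_image(name): name is "scene" or "top"; returns (picture, depth): 420x560x3 uint8, red, green, blue; 420x560 float32, mm along the optical axis (not along the pixel's ray), 0 where there is no reading.
- camera_params(name): a dict with "camera_matrix" (3x3 intrinsics, pixels), "extrinsics" (4x4, takes a point from camera to world coordinates). Camera axes: x right, y down, z forward; pixel columns grow to the right and rows downward; lengths in mm; the calibration is good to about 2 mm. A picture is of the moment at which its call begins. camera_params takes no time and is no camera call.
- finish_job(): hands the job in; it is judged then, once.
The state is a dict: "clock": time; "qpos": joint angles; "qd": joint speeds; "tau": joint torques, N m; "eef_pos": TCP position; "tool_rot": TCP orientation; "force": force on the tool from outside, world axes, zero at the start; "torque": the same for the moment, N m; "width": finger opening in mm; "gripper_force": force on a finger pad.
Only numpy, scipy, OpenCV 4.12 (cv2) and the standard library are available. Lean on these libraries where they do the work, as an engineer would, in place of code of your own. Each camera call takes 0.05 s, during which the arm holds its last target. There are 200 camera calls.

TASK

One of the four round corner caps on the wheel's foot pedal stands proud of the cover: first press it down fully home like the other three. Then draw the torch up out of its wooden holder, tilt it to a slant of about 45 degrees and hold it up in the air, its lens pointing straight at the cap you pressed from about a hand's width (100 mm) away. Finish still gripping the torch there, motionless and touching nothing but the gripper, and leave the tube, cup, bowl and screwdriver where they are.

Things in the scene. Friction and masses are not known exactly. Their poses are not given: they have to be found in the camera images.
- pedal: Fixed foot pedal: rounded oblong aluminium housing, dark cover, 120 (x) by 250 (y) mm, flat top 60 mm above the table. Origin: centre of its underside; z up. Four off-white round caps near the corners, 35 mm from the middle in x, 85 mm in y (its own axes). Three are home (tops 6 mm above the cover), one is proud; which corner varies.
- loose_cap_top (a point): Centre of the flat top of the proud cap (30 mm across, flange 6 mm thick, with a grey stem 18 mm across showing beneath it while it is proud). Moves with the cap: 74 to 77 mm above the table at the start, 66 mm when fully home. z up.
- loose_cap (a joint): How far the proud cap is pushed down, m: 0 to 0.003 at the start, 0.011 fully home (hard stop, flange on the cover). It slides straight down with a steady friction of about 6 N and stays where it is left.
- holder: Fixed wooden block 70 (x) by 170 (y) by 70 mm high with two round holes in its top, 37 mm across and 60 mm deep, at y = -50 and +50 mm in its own axes. Origin: centre of its underside on the table; z up. One hole holds the torch, the other the tube; which is which varies.
- torch: Black round torch 150 mm long, 105 to 210 g, standing lens down in the holder. Lens end 34 mm across for 32 mm, tapering by 42 mm to a 26 mm barrel. Origin: centre of the lens face; z runs from lens to tail, so light points along -z. At the start the lens is 10 mm and the tail 160 mm above the table (90 mm shows above the block). Spin about z is free.
- tube: Bystander: stout off-white tube with a grey cap, 34 mm across and 95 mm tall, standing in the other hole of the holder (top 105 mm above the table). Origin: centre of its underside.
- cup: Bystander: terracotta cup, 72 mm across, 75 mm high, beyond the holder. Origin: centre of its underside.
- bowl: Bystander: white bowl, 100 mm across, 45 mm high, on the right beyond the pedal's end. Origin: centre of its underside.
- screwdriver: Bystander: screwdriver about 200 mm long lying on the table beyond the holder. Origin: on its underside.
Not all that is in view belongs to the job. Of the things like the holder, leave any that is purple or turquoise; of the rest the larger one is meant.

How it is judged:
By the outcome, as a careful person would: the job done as asked, in the order asked, and still so for the second after the job is handed in, while the arm keeps its last pose, push and grip.
It also fails if it takes over 50 s, if anything falls off the work surface, if the arm or the gripper's body presses on something with over 40 N, if the wrist force passes 120 N, or if a joint passes its speed limit or range.

## Working session

There is one attempt and no reset: what is moved stays moved. The work goes in short steps, Python scripts to look and compute and a tool call to move; the robot and the scene stay as the last step left them, time stands still between calls to the robot, and variables do not carry over. Pictures are saved under pics/ and viewed, at most 10 in all, crops included, and the job is handed in when it is done.

Besides the shell and the picture viewer there is one more tool, called after "Call:" as a command line: name --argument value ..., lists and objects as JSON in quotes. arm_command: Moves the arm, as the interface text tells. Its arguments: {"type":"object","properties":{"deltas":{"type":"array"}},"required":["deltas"]}

```bash
mkdir -p pics; cat > h.py <<'E'
import numpy as np, cv2
from cell import *
def grab(n):
    im,d=get_image(n); np.savez(f'{n}.npz',im=im,d=d); cv2.imwrite(f'pics/{n}_{int(read_state()["clock"]*100)}.png',im[:,:,::-1]); return im,d
def cloud(n,d):
    p=camera_params(n); K=np.array(p["camera_matrix"]); T=np.array(p["extrinsics"])
    v,u=np.mgrid[:d.shape[0],:d.shape[1]]
    c=np.stack([(u-K[0,2])*d/K[0,0],(v-K[1,2])*d/K[1,1],d],-1)
    w=c@T[:3,:3].T+T[:3,3]; w[d==0]=np.nan; return w
E
python3 - <<'E'
from h import *
for n in("scene","top"):
    im,d=grab(n); p=camera_params(n); print(np.round(p["extrinsics"],2).tolist(),p["camera_matrix"])
s=read_state(); print({k:np.round(v,3).tolist() for k,v in s.items()})
E
ls pics
```

```text
[[-0.61, 0.65, -0.45, 1179.64], [0.79, 0.5, -0.35, 469.52], [-0.0, -0.57, -0.82, 1173.77], [0.0, 0.0, 0.0, 1.0]] [[479.30154895   0.         287.04040334]
 [  0.         479.30154895 207.85008735]
 [  0.           0.           1.        ]]
[[0.01, -0.98, 0.19, 378.24], [-1.0, -0.01, -0.01, 8.63], [0.01, -0.19, -0.98, 1091.02], [0.0, 0.0, 0.0, 1.0]] [[436.6537129    0.         281.11082991]
 [  0.         436.6537129  205.50620285]
 [  0.           0.           1.        ]]
{'clock': 0.1, 'qpos': [-1.277, 0.629, 0.038, 1.518, -0.027, 0.996, -0.02], 'qd': [0.001, -0.0, -0.001, -0.0, 0.001, 0.001, -0.001], 'tau': [0.004, -56.452, 1.231, -19.397, 0.011, 0.005, -0.0], 'eef_pos': [228.655, 607.872, 230.5], 'tool_rot': [-3.14, 0.0, 2.782], 'force': [0.031, 0.383, 0.612], 'torque': [-0.004, 0.053, -0.069], 'gripper_force': 0.0, 'width': 84.999}
scene_5.png
top_10.png
```

View pics/scene_5.png

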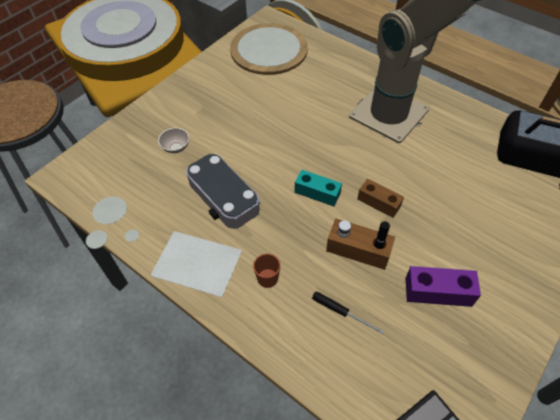

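View pics/top_10.png

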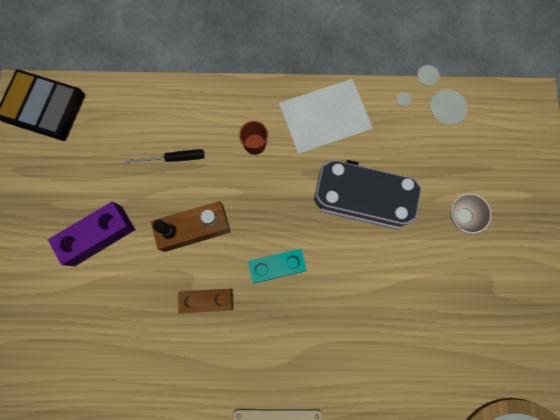

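The scene view shows the brown holder (torch at ~(383,232), tube at ~(345,228)). In the top view the torch is at (163,229), the tube at (208,217), and the pedal caps at (338,169), (332,197), (408,185) and (402,213).

```bash
python3 - <<'E'
from h import *
for n,boxes in(("top",dict(pedal=(305,150,430,235),holder=(140,190,240,260),cup=(235,115,272,158),bowl=(445,188,495,238),scr=(120,142,208,170))),("scene",dict(pedal=(180,145,268,232),holder=(320,205,402,270)))):
    z=np.load(n+'.npz'); im,d=z['im'].astype(int),z['d']; w=cloud(n,d)
    for k,(a,b,c,e) in boxes.items():
        W=w[b:e,a:c]; I=im[b:e,a:c]; Z=W[...,2]
        if k=='pedal':
            m=(I.min(2)>140)&(Z>50)
            nn,l,st,ce=cv2.connectedComponentsWithStats(m.astype(np.uint8))
            for i in range(1,nn):
                if st[i,4]>40:
                    P=W[l==i]; print(n,'cap',np.round(np.nanmedian(P,0),1),st[i,4],ce[i]+[a,b])
            P=W[(I.max(2)<80)&(Z>50)&(Z<65)]; print('cover',np.median(P,0),cv2.minAreaRect(P[:,:2].astype(np.float32)))
        elif k=='holder':
            P=W[(Z>63)&(Z<74)]; print(n,'block',cv2.minAreaRect(P[:,:2].astype(np.float32)),np.median(P[:,2]))
            P=W[(Z>97)&(Z<112)&(I.min(2)>90)]; print('tube',np.median(P,0),len(P),(P.min(0)+P.max(0))/2)
            for lo,hi in((80,110),(110,140),(145,170)):
                P=W[(Z>lo)&(Z<hi)&(I.max(2)<90)]
                if len(P): print('torch',lo,np.median(P,0),len(P),(P.min(0)+P.max(0))/2)
        else:
            P=W[Z>12]; print(k,P.min(0),P.max(0))
E
```

```text
top cap [ 667.  -142.2   66.6] 96 [337.78125    168.97916667]
top cap [ 629.3 -306.9   75.8] 100 [407.36 183.92]
top cap [ 599.1 -126.7   67.1] 100 [331.88 196.28]
top cap [ 561.5 -291.2   67.1] 103 [401.10679612 212.49514563]
cover [ 612.86265187 -216.1801263    60.84901007] ((614.411376953125, -217.04153442382812), (240.40272521972656, 120.87609100341797), 77.08334350585938)
top block ((526.7496337890625, 211.3637237548828), (71.01424407958984, 170.4053192138672), 17.46518898010254) 71.07411432884493
tube [541.35801614 163.12069817 105.11024326] 147 [541.63066751 163.83737404 104.19622818]
torch 80 [516.89881865 246.60900423  94.31515053] 68 [524.72053969 205.66963177  94.25450516]
torch 110 [505.87217494 248.81899574 124.47903154] 44 [510.80442133 255.56356509 124.55454734]
torch 145 [510.80475063 256.24502437 160.94029347] 128 [510.95514497 259.288925   156.75956591]
cup [715.08895861  28.8649775   12.39510199] [784.84666604  99.63468263  80.56167903]
bowl [ 518.05013451 -521.05762033   12.00567807] [ 615.58802504 -421.35141273   50.52049153]
scr [692.93009711 192.03750958  12.18
[... 263 characters left out ...]
.9   66.7] 67 [228.07462687 206.50746269]
cover [ 617.85637181 -208.27567856   61.07332892] ((615.0726928710938, -211.99427795410156), (245.67364501953125, 107.72476959228516), 76.90757751464844)
scene block ((523.821533203125, 213.40939331054688), (74.9334945678711, 170.0682373046875), 17.027931213378906) 70.6519310744502
tube [540.84461375 165.6231329  104.15564243] 103 [539.63967831 165.50132217 103.70302767]
torch 80 [521.27140916 254.00540238  92.70726662] 101 [531.48911889 212.45892796  94.93843773]
torch 110 [519.77897643 265.12775708 125.127824  ] 61 [515.84858893 262.04614731 124.76638317]
torch 145 [515.85031945 262.56854937 159.8710775 ] 83 [512.63480884 261.87188526 156.82433438]
```

Call:
arm_command --deltas '[{"dx": 0.05, "dy": -0.114, "jaw": 0}, {"dx": 0.4, "dy": -0.915, "jaw": 0}, {"dx": 0.4, "dy": -0.915, "jaw": 0}, {"dx": 0.4, "dy": -0.915, "jaw": 0}, {"dx": 0.4, "dy": -0.915, "jaw": 0}, {"dx": 0.4, "dy": -0.915, "jaw": 0}, {"dx": 0.4, "dy": -0.915, "jaw": 0}, {"dx": 0.4, "dy": -0.915, "jaw": 0}, {"dx": 0.4, "dy": -0.915, "jaw": 0}, {"dx": 0.4, "dy": -0.915, "jaw": 0}, {"dx": 0.4, "dy": -0.915, "jaw": 0}, {"dx": 0.4, "dy": -0.915, "jaw": 0}, {"dx": 0.4, "dy": -0.915, "jaw": 0}, {"dx": 0.4, "dy": -0.915, "jaw": 0}, {"dx": 0.4, "dy": -0.915, "jaw": 0}, {"dx": 0.4, "dy": -0.915, "jaw": 0}, {"dx": 0.4, "dy": -0.915, "jaw": 0}, {"dx": 0.4, "dy": -0.915, "jaw": 0}, {"dx": 0.4, "dy": -0.915, "jaw": 0}, {"dx": 0.4, "dy": -0.915, "jaw": 0}]'

```text
invalid input at $.deltas[0]: expected keys dx, dy, dz, yaw, jaw
```

Call:
arm_command --deltas '[{"dx": 0.4, "dy": -0.915, "dz": 0, "yaw": 0, "jaw": 0}, {"dx": 0.4, "dy": -0.915, "dz": 0, "yaw": 0, "jaw": 0}, {"dx": 0.4, "dy": -0.915, "dz": 0, "yaw": 0, "jaw": 0}, {"dx": 0.4, "dy": -0.915, "dz": 0, "yaw": 0, "jaw": 0}, {"dx": 0.4, "dy": -0.915, "dz": 0, "yaw": 0, "jaw": 0}, {"dx": 0.4, "dy": -0.915, "dz": 0, "yaw": 0, "jaw": 0}, {"dx": 0.4, "dy": -0.915, "dz": 0, "yaw": 0, "jaw": 0}, {"dx": 0.4, "dy": -0.915, "dz": 0, "yaw": 0, "jaw": 0}, {"dx": 0.4, "dy": -0.915, "dz": 0, "yaw": 0, "jaw": 0}, {"dx": 0.4, "dy": -0.915, "dz": 0, "yaw": 0, "jaw": 0}, {"dx": 0.4, "dy": -0.915, "dz": 0, "yaw": 0, "jaw": 0}, {"dx": 0.4, "dy": -0.915, "dz": 0, "yaw": 0, "jaw": 0}, {"dx": 0.4, "dy": -0.915, "dz": 0, "yaw": 0, "jaw": 0}, {"dx": 0.4, "dy": -0.915, "dz": 0, "yaw": 0, "jaw": 0}, {"dx": 0.4, "dy": -0.915, "dz": 0, "yaw": 0, "jaw": 0}, {"dx": 0.4, "dy": -0.915, "dz": 0, "yaw": 0, "jaw": 0}, {"dx": 0.4, "dy": -0.915, "dz": 0, "yaw": 0, "jaw": 0}, {"dx": 0.4, "dy": -0.915, "dz": 0, "yaw": 0, "jaw": 0}, {"dx": 0.4, "dy": -0.915, "dz": 0, "yaw": 0, "jaw": 0}, {"dx": 0.4, "dy": -0.915, "dz": 0, "yaw": 0, "jaw": 0}]'

```text
clock: 2.1
eef_pos: [629.1, -308.6, 230.8]
tool_rot: [3.141, -0.001, 2.781]
force: [2.0, -0.4, 0.9]
width: 0.3
gripper_force: 0.0
```

Call:
arm_command --deltas '[{"dx": 0, "dy": 0, "dz": -0.05, "yaw": 0, "jaw": 0}, {"dx": 0, "dy": 0, "dz": -0.1, "yaw": 0, "jaw": 0}, {"dx": 0, "dy": 0, "dz": -0.135, "yaw": 0, "jaw": 0}, {"dx": 0, "dy": 0, "dz": -0.15, "yaw": 0, "jaw": 0}, {"dx": 0, "dy": 0, "dz": -0.153, "yaw": 0, "jaw": 0}, {"dx": 0, "dy": 0, "dz": -0.156, "yaw": 0, "jaw": 0}, {"dx": 0, "dy": 0, "dz": -0.159, "yaw": 0, "jaw": 0}, {"dx": 0, "dy": 0, "dz": -0.162, "yaw": 0, "jaw": 0}, {"dx": 0, "dy": 0, "dz": -0.164, "yaw": 0, "jaw": 0}, {"dx": 0, "dy": 0, "dz": -0.166, "yaw": 0, "jaw": 0}, {"dx": 0, "dy": 0, "dz": -0.166, "yaw": 0, "jaw": 0}, {"dx": 0, "dy": 0, "dz": -0.166, "yaw": 0, "jaw": 0}]'

```text
clock: 3.3
eef_pos: [630.4, -307.4, 67.9]
tool_rot: [-3.141, 0.004, 2.782]
force: [-0.3, -0.6, 5.8]
width: -0.2
gripper_force: 2.9
```

Call:
arm_command --deltas '[{"dx": 0, "dy": 0, "dz": -0.002, "yaw": 0, "jaw": 0}, {"dx": 0, "dy": 0, "dz": -0.004, "yaw": 0, "jaw": 0}, {"dx": 0, "dy": 0, "dz": -0.005, "yaw": 0, "jaw": 0}, {"dx": 0, "dy": 0, "dz": -0.006, "yaw": 0, "jaw": 0}, {"dx": 0, "dy": 0, "dz": -0.006, "yaw": 0, "jaw": 0}, {"dx": 0, "dy": 0, "dz": -0.006, "yaw": 0, "jaw": 0}]'

```text
clock: 3.9
eef_pos: [630.5, -307.4, 65.9]
tool_rot: [3.142, 0.005, 2.782]
force: [-7.0, 4.2, 27.9]
width: 0.0
gripper_force: 14.1
```

Call:
arm_command --deltas '[{"dx": 0, "dy": 0, "dz": 0.03, "yaw": 0, "jaw": 0}, {"dx": 0, "dy": 0, "dz": 0.08, "yaw": 0, "jaw": 0}, {"dx": 0, "dy": 0, "dz": 0.13, "yaw": 0, "jaw": 0}, {"dx": -0.01, "dy": 0.047, "dz": 0.145, "yaw": 0, "jaw": 1}, {"dx": -0.118, "dy": 0.567, "dz": 0.145, "yaw": -52, "jaw": 1}, {"dx": -0.118, "dy": 0.567, "dz": 0.145, "yaw": -52, "jaw": 1}, {"dx": -0.118, "dy": 0.567, "dz": 0.145, "yaw": -52, "jaw": 1}, {"dx": -0.118, "dy": 0.567, "dz": 0.145, "yaw": -52, "jaw": 1}, {"dx": -0.118, "dy": 0.567, "dz": 0.145, "yaw": -52, "jaw": 1}, {"dx": -0.118, "dy": 0.567, "dz": 0.145, "yaw": -52, "jaw": 1}, {"dx": -0.118, "dy": 0.567, "dz": 0.145, "yaw": -52, "jaw": 1}, {"dx": -0.118, "dy": 0.567, "dz": 0.145, "yaw": -52, "jaw": 1}, {"dx": -0.118, "dy": 0.567, "dz": 0.145, "yaw": -52, "jaw": 1}, {"dx": -0.118, "dy": 0.567, "dz": 0.145, "yaw": -52, "jaw": 1}, {"dx": -0.118, "dy": 0.567, "dz": 0.145, "yaw": -52, "jaw": 1}, {"dx": -0.118, "dy": 0.567, "dz": 0.145, "yaw": -52, "jaw": 1}, {"dx": -0.118, "dy": 0.567, "dz": 0.145, "yaw": -52, "jaw": 1}, {"dx": -0.118, "dy": 0.567, "dz": 0.145, "yaw": -52, "jaw": 1}]'

```text
clock: 5.7
eef_pos: [511.5, 258.8, 204.9]
tool_rot: [3.141, 0.001, 1.872]
force: [0.4, -0.4, 0.6]
width: 85.4
gripper_force: 0.0
```

```bash
python3 - <<'E'
from h import *
im,d=grab("top"); w=cloud("top",d); m=(im.min(2)>140)&(w[...,2]>50)&(w[...,1]<-100)&(w[...,2]<90)
nn,l,st,ce=cv2.connectedComponentsWithStats(m.astype(np.uint8))
for i in range(1,nn):
    if st[i,4]>40: print(np.round(np.nanmedian(w[l==i],0),1))
s=read_state(); print(s['eef_pos'],s['tool_rot'],s['qpos'],s['width'])
E
```

```text
[ 666.8 -142.3   66.7]
[ 629.1 -306.8   66.1]
[ 598.7 -126.6   66.8]
[ 560.2 -292.    66.3]
[511.55922933 258.48534599 204.82321327] [3.14091379e+00 6.53541700e-04 1.87136623e+00] [-0.77654982  0.57869348  0.40405032  1.77491977 -0.29021693  0.84638981
  0.06302427] 85.351968620891
```

Call:
arm_command --deltas '[{"dx": 0, "dy": 0.001, "dz": -0.04, "yaw": 0, "jaw": 1}, {"dx": 0, "dy": 0.001, "dz": -0.07, "yaw": 0, "jaw": 1}, {"dx": 0, "dy": 0.001, "dz": -0.095, "yaw": 0, "jaw": 1}, {"dx": 0, "dy": 0.001, "dz": -0.108, "yaw": 0, "jaw": 1}, {"dx": 0, "dy": 0.001, "dz": -0.108, "yaw": 0, "jaw": 0}, {"dx": 0, "dy": 0.001, "dz": -0.108, "yaw": 0, "jaw": 0}, {"dx": 0, "dy": 0.001, "dz": -0.108, "yaw": 0, "jaw": 0}, {"dx": 0, "dy": 0.001, "dz": -0.108, "yaw": 0, "jaw": 0}, {"dx": 0, "dy": 0.001, "dz": -0.108, "yaw": 0, "jaw": 0}, {"dx": 0, "dy": 0.001, "dz": -0.108, "yaw": 0, "jaw": 0}, {"dx": 0, "dy": 0.001, "dz": -0.108, "yaw": 0, "jaw": 0}, {"dx": 0, "dy": 0.001, "dz": -0.108, "yaw": 0, "jaw": 0}, {"dx": 0, "dy": 0.001, "dz": -0.108, "yaw": 0, "jaw": 0}, {"dx": 0, "dy": 0.001, "dz": -0.108, "yaw": 0, "jaw": 0}]'

```text
clock: 7.15
eef_pos: [510.8, 261.5, 97.6]
tool_rot: [3.141, -0.001, 1.874]
force: [-1.8, -0.2, 6.1]
width: 24.7
gripper_force: 58.4
```

Call:
arm_command --deltas '[{"dx": 0, "dy": 0, "dz": 0.02, "yaw": 0, "jaw": 0}, {"dx": 0, "dy": 0, "dz": 0.04, "yaw": 0, "jaw": 0}, {"dx": 0, "dy": 0, "dz": 0.05, "yaw": 0, "jaw": 0}, {"dx": 0, "dy": 0, "dz": 0.05, "yaw": 0, "jaw": 0}, {"dx": 0, "dy": 0, "dz": 0.05, "yaw": 0, "jaw": 0}]'

```text
clock: 7.65
eef_pos: [510.5, 261.5, 146.1]
tool_rot: [-3.141, -0.0, 1.874]
force: [0.3, -1.0, -1.9]
width: 24.8
gripper_force: 59.3
```

```bash
python3 - <<'E'
from h import *
im,d=grab("scene"); cv2.imwrite('pics/c1.png',cv2.resize(im[130:290,290:450,::-1],(600,600)))
print(read_state()['force'],read_state()['torque'])
E
```

```text
[-0.18999581 -0.72596548 -2.34505243] [ 0.03112951 -0.07597485 -0.02943385]
```

View pics/c1.png

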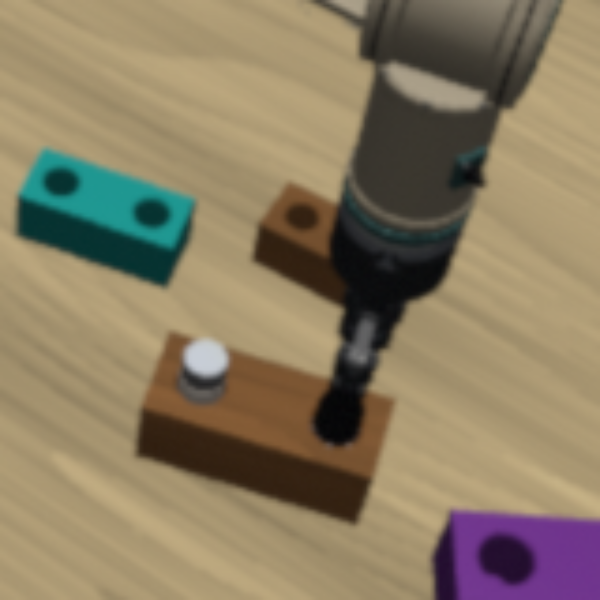

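Call:
arm_command --deltas '[{"dx": -0.003, "dy": 0.009, "dz": 0.001, "yaw": 0, "jaw": 0}, {"dx": -0.005, "dy": 0.017, "dz": 0.001, "yaw": 0, "jaw": 0}, {"dx": -0.008, "dy": 0.026, "dz": 0.001, "yaw": 0, "jaw": 0}, {"dx": -0.01, "dy": 0.033, "dz": 0, "yaw": 0, "jaw": 0}, {"dx": -0.01, "dy": 0.033, "dz": 0, "yaw": 0, "jaw": 0}]'

```text
clock: 8.2
eef_pos: [500.2, 292.9, 145.5]
tool_rot: [-3.139, 0.003, 1.875]
force: [1.0, -5.2, 1.7]
width: 24.6
gripper_force: 60.4
```

```bash
python3 - <<'E'
from h import *
im,d=grab("scene"); cv2.imwrite('pics/c2.png',cv2.resize(im[170:270,330:430,::-1],(600,600)))
print(read_state()['force'],read_state()['torque'])
E
```

```text
[-0.86470445 -4.75868266  0.210353  ] [-1.33084544  0.02193266 -0.01509982]
```

View pics/c2.png

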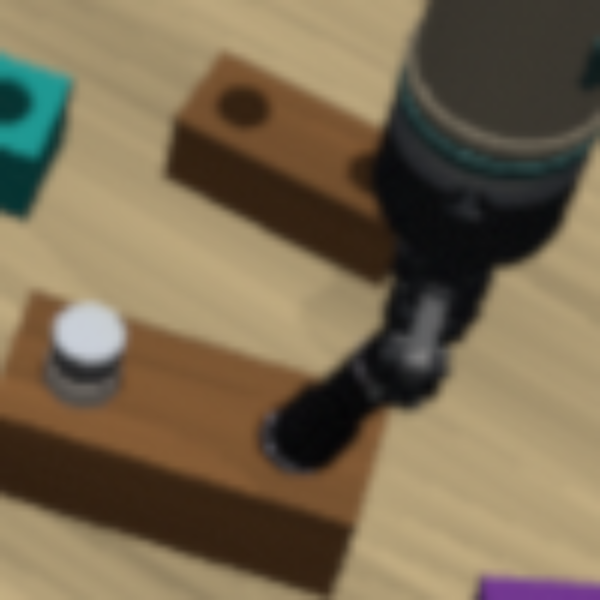

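The torch leans in the grip with its head on the hole rim (crop ~(300,430)), so pivoting works.

Call:
arm_command --deltas '[{"dx": -0.002, "dy": 0.008, "dz": -0.002, "yaw": 0, "jaw": 0}, {"dx": -0.005, "dy": 0.015, "dz": -0.004, "yaw": 0, "jaw": 0}, {"dx": -0.007, "dy": 0.023, "dz": -0.007, "yaw": 0, "jaw": 0}, {"dx": -0.009, "dy": 0.03, "dz": -0.011, "yaw": 0, "jaw": 0}, {"dx": -0.012, "dy": 0.037, "dz": -0.016, "yaw": 0, "jaw": 0}, {"dx": -0.013, "dy": 0.04, "dz": -0.018, "yaw": 0, "jaw": 0}, {"dx": -0.013, "dy": 0.04, "dz": -0.018, "yaw": 0, "jaw": 0}]'

```text
clock: 8.95
eef_pos: [487.6, 334.1, 127.9]
tool_rot: [-3.141, 0.001, 1.874]
force: [-0.2, -3.4, 4.0]
width: 24.9
gripper_force: 63.4
```

```bash
python3 - <<'E'
from h import *
im,d=grab("scene"); cv2.imwrite('pics/c3.png',cv2.resize(im[170:270,330:430,::-1],(600,600)))
print(read_state()['force'],read_state()['torque'])
E
```

```text
[-0.35511992 -3.40569327  2.05568013] [-1.2051222   0.06356239 -0.07261898]
```

View pics/c3.png

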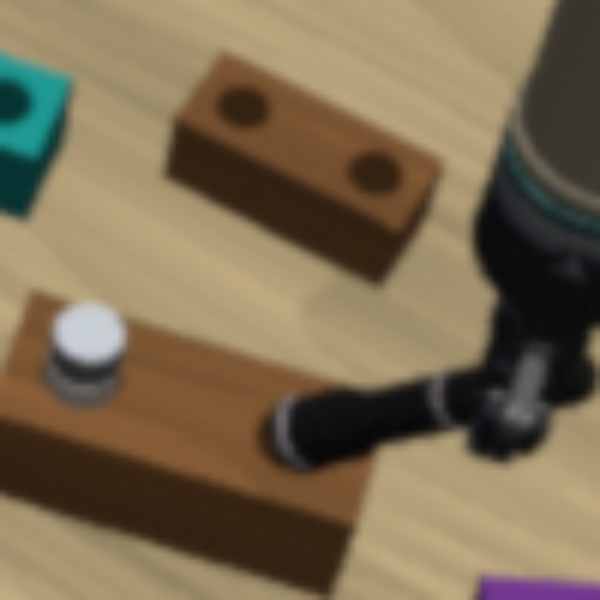

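Call:
arm_command --deltas '[{"dx": 0, "dy": 0, "dz": 0.02, "yaw": 0, "jaw": 0}, {"dx": 0, "dy": 0, "dz": 0.05, "yaw": 0, "jaw": 0}, {"dx": 0, "dy": 0, "dz": 0.08, "yaw": 0, "jaw": 0}, {"dx": 0, "dy": 0, "dz": 0.105, "yaw": 0, "jaw": 0}, {"dx": 0.003, "dy": -0.013, "dz": 0.112, "yaw": 0, "jaw": 0}, {"dx": 0.008, "dy": -0.043, "dz": 0.112, "yaw": 0, "jaw": 0}, {"dx": 0.016, "dy": -0.083, "dz": 0.112, "yaw": 0, "jaw": 0}, {"dx": 0.024, "dy": -0.123, "dz": 0.112, "yaw": 0, "jaw": 0}, {"dx": 0.032, "dy": -0.163, "dz": 0.112, "yaw": 0, "jaw": 0}, {"dx": 0.04, "dy": -0.203, "dz": 0.112, "yaw": 0, "jaw": 0}, {"dx": 0.048, "dy": -0.243, "dz": 0.112, "yaw": 0, "jaw": 0}, {"dx": 0.056, "dy": -0.283, "dz": 0.112, "yaw": 0, "jaw": 0}, {"dx": 0.064, "dy": -0.323, "dz": 0.112, "yaw": 0, "jaw": 0}, {"dx": 0.072, "dy": -0.363, "dz": 0.112, "yaw": 0, "jaw": 0}, {"dx": 0.08, "dy": -0.403, "dz": 0.112, "yaw": 0, "jaw": 0}, {"dx": 0.088, "dy": -0.443, "dz": 0.112, "yaw": 0, "jaw": 0}, {"dx": 0.095, "dy": -0.48, "dz": 0.112, "yaw": 0, "jaw": 0}, {"dx": 0.099, "dy": -0.505, "dz": 0.112, "yaw": 0, "jaw": 0}, {"dx": 0.101, "dy": -0.513, "dz": 0.112, "yaw": 0, "jaw": 0}, {"dx": 0.101, "dy": -0.513, "dz": 0.112, "yaw": 0, "jaw": 0}]'

```text
clock: 11.0
eef_pos: [588.1, -179.7, 239.3]
tool_rot: [-3.141, -0.001, 1.872]
force: [-0.7, -0.4, -1.5]
width: 25.1
gripper_force: 63.0
```

```bash
python3 - <<'E'
from h import *
a,_=grab("scene"); b,_=grab("top")
cv2.imwrite('pics/c4.png',np.hstack([cv2.resize(a[100:240,150:290,::-1],(400,400)),cv2.resize(b[110:250,290:430,::-1],(400,400))]))
s=read_state();print(s['eef_pos'],s['tool_rot'],s['force'],s['torque'])
E
```

```text
[ 588.54539232 -176.56866168  239.49643522] [-3.14114620e+00 -2.55728132e-03  1.87566957e+00] [ 0.09889299  0.51684914 -1.577039  ] [0.08638592 0.00917887 0.03949345]
```

View pics/c4.png

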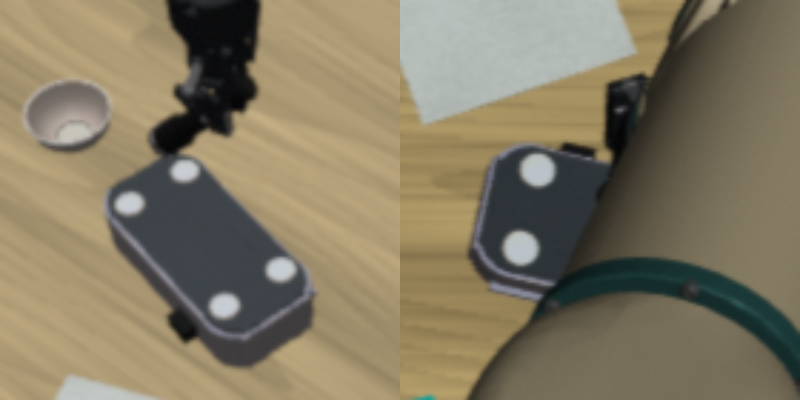

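```bash
cat > fit.py <<'E'
from h import *
from scipy.optimize import least_squares
def fit(psi_deg):
    im,d=grab("scene"); w=cloud("scene",d); s=read_state(); p=np.array(s['eef_pos']); G=p+[0,0,19]
    psi=s['tool_rot'][2]+np.pi
    e=np.array([np.cos(psi),np.sin(psi),0]); l=np.array([-np.sin(psi),np.cos(psi),0])
    q=w.reshape(-1,3)-G; a=np.stack([q@e,q@l,q[:,2]],1)
    m=(a[:,0]>18)&(a[:,0]<115)&(abs(a[:,1])<30)&(a[:,2]<5)&(a[:,2]>-115); a=a[m]
    # profile radius along the axis t from grip; lens at t=L (lens face points dropped by profile end)
    def res(x,A=None):
        th,ph,dz,dl,L=x; A=a if A is None else A
        ax=np.array([np.sin(th)*np.cos(ph),np.sin(th)*np.sin(ph),-np.cos(th)])
        v=A-[0,dl,dz]; t=v@ax; r=np.linalg.norm(v-np.outer(t,ax),axis=1)
        f=L-t; R=np.interp(f,[32,74],[17,13])
        side=r-R; cap=t-L
        return np.where(cap>side,cap,side) # sdf
    o=least_squares(res,[.78,0,0,0,105],loss='soft_l1',f_scale=1.5)
    th,ph,dz,dl,L=o.x; ax=np.sin(th)*np.cos(ph)*e+np.sin(th)*np.sin(ph)*l-np.cos(th)*np.array([0,0,1])
    lens=G+[0,0,dz]+dl*l+L*ax
    print(len(a),'tilt',np.degrees(th),'ph',np.degrees(ph),'dz,dl,L',dz,dl,L,'med|res|',np.median(abs(o.fun)))
    cap=np.array([629.2,-306.7,66]); D=cap-lens
    print('eef',p,'yaw',s['tool_rot'][2],'lens',lens,'ax',ax,'dist',np.linalg.norm(D),'aim err deg',np.degrees(np.arccos(D@ax/np.linalg.norm(D))),'needed move mm',cap-100*ax-lens,s['force'],abs(s['qd']).max())
fit(0)
E
python3 fit.py
```

```text
221 tilt 41.796264439206354 ph -0.17161967418079901 dz,dl,L 9.125490331351784 -1.1362110656404736 129.14723438637893 med|res| 0.9333643467079291
eef [ 588.71873272 -176.11373131  239.73247251] yaw 1.8766037206648787 lens [ 613.30314101 -258.61410424  171.5761871 ] ax [ 0.19874916 -0.63615998 -0.74551945] dist 117.09523807289139 aim err deg 16.177020409168485 needed move mm [ -3.97805667  15.53010188 -31.02424164] [-0.27053886 -0.20955184 -1.55569736] 0.009451968832218913
```

```bash
python3 - <<'E'
from h import *
z=np.load('scene.npz'); im,d=z['im'],z['d']; w=cloud("scene",d); G=np.array([588.5,-177.5,258.5]); psi=1.874+np.pi
e=np.array([np.cos(psi),np.sin(psi),0]); l=np.array([-e[1],e[0],0]); q=w-G
a=np.stack([q@e,q@l,q[...,2]],-1); th=np.radians(42); ax=np.array([np.sin(th),0,-np.cos(th)])
m=(a[...,0]>18)&(a[...,0]<115)&(abs(a[...,1])<30)&(a[...,2]<5)&(a[...,2]>-115)
t=(a@ax)[m]; n=a[...,0][m]*np.cos(th)+a[...,2][m]*np.sin(th)
c=im.max(2)[m]
for lo in range(20,145,6):
    k=(t>=lo)&(t<lo+6)
    if k.any(): print(lo,k.sum(),'n',n[k].min().round(1),np.median(n[k]).round(1),n[k].max().round(1),'lat',a[...,1][m][k].min().round(1),a[...,1][m][k].max().round(1),'bright',np.median(c[k]),c[k].max())
cv2.imwrite('pics/c5.png',cv2.resize(im[120:165,190:250,::-1],(800,600),interpolation=cv2.INTER_CUBIC))
E
```

```text
20 3 n 7.9 8.9 10.1 lat 10.2 14.7 bright 19.0 36
26 7 n 0.8 4.5 11.3 lat 9.5 14.0 bright 13.0 34
32 14 n -5.1 7.4 15.6 lat 6.7 14.2 bright 11.0 82
38 11 n -2.9 10.6 18.0 lat 0.8 12.3 bright 17.0 76
44 15 n -5.0 9.4 17.9 lat -1.9 14.3 bright 12.0 118
50 11 n -1.0 12.4 18.3 lat 1.6 13.7 bright 15.0 97
56 14 n -4.4 7.3 17.8 lat 2.3 15.2 bright 9.5 50
62 28 n -8.7 12.0 21.9 lat -7.0 15.4 bright 16.5 116
68 24 n -11.2 14.2 21.5 lat -10.0 16.3 bright 16.0 130
74 22 n -7.8 8.9 22.1 lat -0.9 18.2 bright 15.0 122
80 13 n -2.3 7.9 21.4 lat 6.0 17.8 bright 10.0 37
86 17 n -7.6 10.7 22.1 lat -1.0 18.2 bright 14.0 96
92 15 n -6.2 9.1 21.6 lat -2.5 19.1 bright 29.0 114
98 16 n -4.8 14.5 22.1 lat 1.2 15.6 bright 55.0 114
104 8 n -8.2 4.5 20.8 lat -0.5 16.0 bright 57.5 122
```

View pics/c5.png

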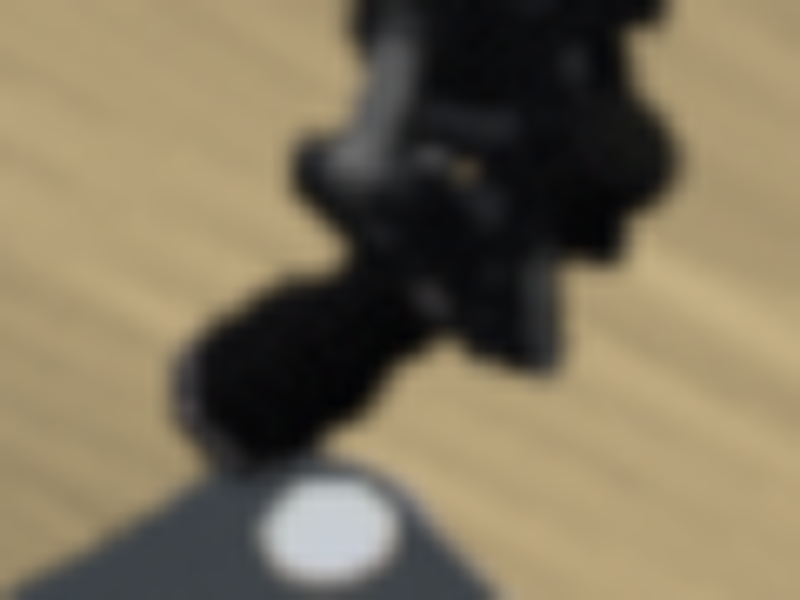

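Call:
arm_command --deltas '[{"dx": -0.012, "dy": -0.007, "dz": 0, "yaw": 6, "jaw": 0}, {"dx": -0.025, "dy": -0.015, "dz": 0, "yaw": 12, "jaw": 0}, {"dx": -0.038, "dy": -0.022, "dz": 0, "yaw": 18, "jaw": 0}, {"dx": -0.051, "dy": -0.03, "dz": 0, "yaw": 25, "jaw": 0}, {"dx": -0.064, "dy": -0.038, "dz": 0, "yaw": 31, "jaw": 0}, {"dx": -0.076, "dy": -0.045, "dz": -0.01, "yaw": 37, "jaw": 0}, {"dx": -0.076, "dy": -0.045, "dz": -0.025, "yaw": 37, "jaw": 0}, {"dx": -0.076, "dy": -0.045, "dz": -0.037, "yaw": 37, "jaw": 0}, {"dx": -0.076, "dy": -0.045, "dz": -0.042, "yaw": 37, "jaw": 0}, {"dx": -0.076, "dy": -0.045, "dz": -0.042, "yaw": 37, "jaw": 0}, {"dx": -0.076, "dy": -0.045, "dz": -0.042, "yaw": 37, "jaw": 0}]'

```text
clock: 12.25
eef_pos: [513.5, -223.1, 198.5]
tool_rot: [3.141, 0.0, 2.521]
force: [-0.5, -0.3, -1.3]
width: 24.9
gripper_force: 62.9
```

```bash
python3 - <<'E'
s=open('fit.py').read()
s=s.replace("th,ph,dz,dl,L=x;","th,ph,dz,dl=x; L=106.6+dz;").replace("[.78,0,0,0,105]","[.78,0,8,0]").replace("th,ph,dz,dl,L=o.x;","th,ph,dz,dl=o.x; L=106.6+dz;")
s=s.replace("    # profile","    k=a@[.7,0,-.7]; print('t end',np.percentile(k,[95,99,100]))\n    # profile").replace("    cap=np","    cv2.imwrite('pics/f_%d.png'%(s['clock']*100),cv2.resize(im[105:195,150:270,::-1],(800,600),interpolation=cv2.INTER_CUBIC))\n    cap=np")
open('fit.py','w').write(s)
E
python3 fit.py; ls pics/f_*
```

```text
t end [101.21042642 105.91610739 107.77711426]
311 tilt 41.70202943796112 ph -0.4325511645126057 dz,dl,L 7.979564777097716 -0.34111863482758936 114.57956477709772 med|res| 1.3796415713080208
eef [ 513.44902785 -223.35335746  198.71850521] yaw 2.5207199536305955 lens [ 574.91312784 -268.44103634  140.15129187] ax [ 0.53816354 -0.3910839  -0.74661462] dist 99.54509970966971 aim err deg 0.5731904808266244 needed move mm [0.47051822 0.84942615 0.51017004] [-0.087042    0.37622057 -0.95680014] 0.005743005916765462
pics/f_1230.png
```

View pics/f_1230.png

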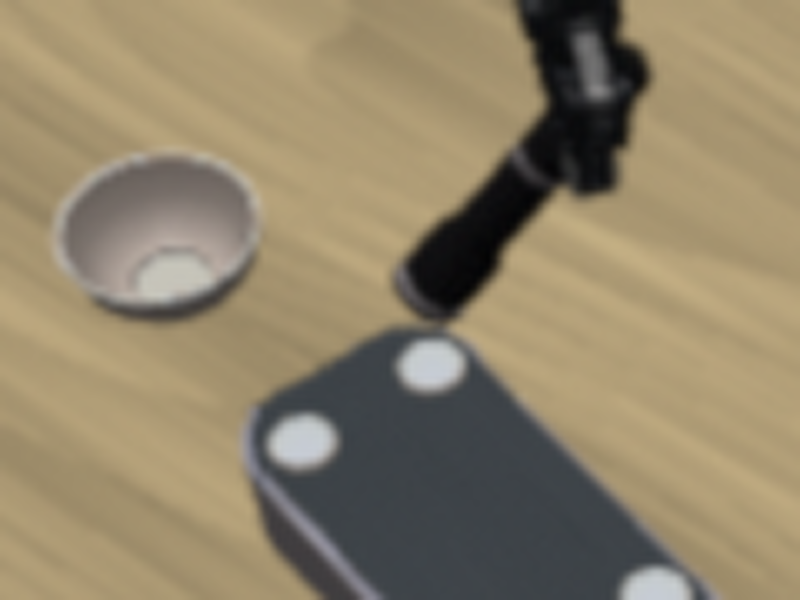

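The picture shows the torch held clear at a slant. Its axis, from (530,160) through (425,290), runs on to the pressed cap at (300,440). I'll settle briefly and recheck.

Call:
arm_command --deltas '[{"dx": 0.0, "dy": 0.001, "dz": 0, "yaw": 0, "jaw": 0}, {"dx": 0.0, "dy": 0.001, "dz": 0, "yaw": 0, "jaw": 0}, {"dx": 0.0, "dy": 0.001, "dz": 0, "yaw": 0, "jaw": 0}, {"dx": 0.0, "dy": 0.001, "dz": 0, "yaw": 0, "jaw": 0}, {"dx": 0.0, "dy": 0.001, "dz": 0, "yaw": 0, "jaw": 0}, {"dx": 0.0, "dy": 0.001, "dz": 0, "yaw": 0, "jaw": 0}, {"dx": 0.0, "dy": 0.001, "dz": 0, "yaw": 0, "jaw": 0}, {"dx": 0.0, "dy": 0.001, "dz": 0, "yaw": 0, "jaw": 0}, {"dx": 0.0, "dy": 0.001, "dz": 0, "yaw": 0, "jaw": 0}, {"dx": 0.0, "dy": 0.001, "dz": 0, "yaw": 0, "jaw": 0}]'

```text
clock: 13.3
eef_pos: [512.8, -222.6, 198.3]
tool_rot: [3.142, -0.0, 2.52]
force: [0.5, -0.7, -1.7]
width: 24.6
gripper_force: 62.9
```

```bash
python3 fit.py
```

```text
t end [101.56999004 105.01235976 106.52373001]
309 tilt 41.26662364609387 ph -0.40639049967609797 dz,dl,L 9.136923639458237 -0.5495007960676376 115.73692363945823 med|res| 1.2744850132014172
eef [ 512.80465338 -222.61599384  198.29153791] yaw 2.519918783307154 lens [ 574.22154976 -267.95947609  139.4349794 ] ax [ 0.53342461 -0.38792106 -0.75164847] dist 99.57988944801428 aim err deg 1.3459640216512265 needed move mm [1.63598883 0.0515824  1.7298681 ] [-0.35417618 -0.14655691 -2.51885277] 0.0019298016868351162
```

Stable, within measurement noise; handing in.

```bash
python3 -c "from cell import finish_job; print(finish_job())"
```

```text
the job is handed in; nothing more can be done
None
```

I pressed the proud cap fully home (top measured at 66 mm). The torch is now held still in the air at a slant of about 42°, lens about 100 mm from that cap and aimed at it to within about 1°, and the job is handed in at about 13 s.

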